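# Trap the spring-ejected cutlery case

## Task

Pop the yellow cutlery case part-way out of the lunch-box lid without letting it shoot off: with one finger press the orange release key fully down while the other finger waits just in front of the case, so that the spring drives the case out against that finger and it stops there. Finish holding exactly that: key still held down by one finger, the case at rest against the other, part-way out. Do not grip or lift anything, and leave the lunch box, the glass bowl and the two spoons as they are.

Things in the scene. Friction and masses are not known exactly. Their poses are not given: they have to be found in the camera images.
- lunchbox: Lilac lunch box with white snap clasps, 215 (x) x 140 (y) mm, lid top flat, 55 mm above the counter; it cannot be shifted. Origin: centre of its underside, x along its long side, z up. The case slides on the lid along the box's -x, on the line y = -20 mm, between 16 mm high walls that begin 16 mm behind the closed case's nose; before the nose the lid is bare for 75 mm to its edge.
- case: Yellow cutlery case, loose on the lid between the walls, 110 (x) x 36 (y) x 24 (z) mm, about 70 g. Origin: centre of its underside; axes as the box's. A catch ear, 10 x 9 x 10 mm, juts from its +y side, 4 to 14 mm behind the nose. A spring ejector behind pushes it to -x with 2.7 N, fading to 1.4 N over 45 mm; freed with nothing in its way it shoots off within 0.3 s.
- case_nose (a point): Centre of the case's front (-x) end face, 12 mm above the lid. Case closed: x = -32.5, y = -20, z = 67 mm in the box frame. 5 to 40 mm of travel towards the box's -x is part-way out; past 45 mm the case has got away.
- key_top (a point): Centre of the top of the orange release key's pad, 32 (x) x 30 (y) mm; moves with the key. Key up: x = -62.5, y = 32, z = 69 mm in the box frame (14 mm above the lid; fully down 6 mm). So it is 30 mm ahead (-x) of the closed nose and 52 mm to the +y side of the case's line. An arm of the key reaches back to the ear; its lug, 6 mm above the lid, blocks the ear while the key is up.
- key (a joint): Travel of the release key, m: 0 up, 0.008 fully down. The case is freed at about 6 mm. The key springs back; pressing takes 2 to 5 N, plus up to 3 N of rubbing before the case is freed.
- bowl: Glass baby bowl, 110 mm across, 50 mm high, loose on the counter in front of the lunch box's nose end. Origin: centre of its underside.
- bamboo_spoon: Bamboo spoon, 160 mm long, lying loose on the counter beside the lunch box. Origin: on its underside at mid length; x along it.
- teaspoon: Steel teaspoon, 140 mm long, lying loose on the counter beside the lunch box. Origin: on its underside at mid length; x along it.
Mind the look-alikes: they are no part of the job. Leave any red look-alike of the case alone.

How it is judged:
At the end, for the whole second after the job is handed in: The key is held at least 5.5 mm down by a finger (over 0.5 N on the lunch box or its key), the case is at rest, flat and straight in its track, 4 to 45 mm out of its closed place, and presses on a finger with over 0.3 N; bowl and spoons within 15 mm of where they stood (value of joint key above 0.0055 m and contact force between the fingers and lunchbox above 0.5 N and contact force between the fingers and case above 0.3 N and x of case_nose in the frame of lunchbox between -0.0775 and -0.0365 m and linear speed of case below 0.02 m/s and height (world z) of case_nose below 0.073 m and angle between case's own z axis and vertical below 0.12 rad and angle between the x axis of case and the x axis of lunchbox, either way round below 0.15 rad and distance of each of bowl, bamboo_spoon, teaspoon from where it was at the start of the episode below 0.015 m); the arm keeps its last pose, push and grip.
It fails at once if the case gets away: more than 45 mm out (x of case_nose in the frame of lunchbox below -0.0775 m).
It fails at once if the case is lifted more than 6 mm off the lid (height (world z) of case_nose above 0.073 m).
It fails at once if the case is tipped up (angle between case's own z axis and vertical above 0.15 rad).
It fails at once if the bowl or a spoon is pushed away or lifted (15 mm) (distance of any of bowl, bamboo_spoon, teaspoon from where it was at the start of the episode above 0.015 m).
It also fails if it takes over 32 s, if anything falls off the work surface, if the arm or the gripper's body presses on something with over 40 N, if the wrist force passes 120 N, or if a joint passes its speed limit or range.

## Robot

A 6-joint arm with a two-finger parallel gripper is mounted at the origin on the work surface. World frame = base frame: x ahead of the robot, y to its left, z up, the work surface at z = 0. Lengths are in m, angles in rad, forces in N, time in s.
With the tool pointing down it reaches from about 0.25 to 0.775 m from the base axis. Payload 4 kg.
Tool frame: the origin (TCP) lies on the mounting face of the last link; the fingertips stand 199 mm ahead of it and the grasp point (between the pads) lies 180 mm ahead of it; z points along the fingers, y is the line along which they close (so a half turn about z gives the same grasp; the last joint's range is limited). The gripper opens to 94 mm and grips with 3 to 60 N. Pads are 16 mm wide; open, the fingers measure 119 mm over their backs; the gripper's body (75 mm by 177 mm) begins 78 mm behind the grasp point.
Start: joints at [-1.207, 0.087, 1.371, -0, 1.684, -0.103], TCP at [0.248, -0.491, 0.405] pointing down, gripper open.
Joint ranges: [-3.1, 3.1], [-0.76, 2.03], [0.27, 2.55], [-1.08, 4.22], [0.17, 2.65], [-2.57, 2.57]. Speed limits (rad/s): [2.79, 2.79, 3.14, 3.14, 3.14, 3.14].

## Interface

Orientations are given as a rotation vector (axis times angle).
In Python, from rig import * gives the robot as it stands. The module is installed in compiled form; this text tells all that it offers. Calls block until the motion is done:
- movep(position, orientation): joint-space move of the TCP to a pose.
- move_linear(position, ori=None, max_speed=0.15, force_limit=None): straight line of the TCP; ori=None keeps the orientation; max_speed is the mean speed in m/s. With force_limit (N) it stops when the force on the tool has changed by that much, and returns True; else False.
- move_j(angles): joint-space move.
- set_gripper(opening, grip_force=None): opening from 0.0 (shut) to 1.0 (fully open); grip_force is the grip in N (None keeps the last); returns when the fingers have stopped.
- hold(seconds).
- solve_ik(position, orientation): joint angles nearest the present ones, or None.
- grab_frame(name): name is "scene" or "top" or "wrist"; returns the picture (480x640x3 uint8, red, green, blue); there is no depth.
- camera_params(name): a dict with "fx", "fy", "cx", "cy" (pixels), "distortion" ([k1, k2, p1, p2, k3] as OpenCV has them; the pictures are not rectified), "pose" (4x4, takes a point from camera to world coordinates). Camera axes: x right, y down, z forward; pixel columns grow to the right and rows downward; lengths in m; the calibration is good to about 2 mm. A picture is of the moment at which its call begins: read the wrist's pose just before it. camera_params takes no time and is no camera call; for the wrist camera it gives the pose at the moment of the call.
A pose or a line that the arm cannot do raises IKError and nothing moves.
- close_job(): hands the job in; it is judged then, once.
Readings, each from a call of its own:
- read_clock(): time.
- read_q(): joint angles.
- read_qd(): joint speeds.
- read_joint_efforts(): joint torques, N m.
- read_tcp_pos(): TCP position.
- read_tool_rot(): TCP orientation.
- read_ft_force(): force on the tool from outside, world axes, zero at the start.
- read_wrist_torque(): the same for the moment, N m.
- read_gripper_width(): opening from 0.0 (shut) to 1.0 (fully open).
- read_grasp_force(): force on a finger pad.
Only numpy, scipy, OpenCV 4.12 (cv2) and the standard library are available. Lean on these libraries where they do the work, as an engineer would, in place of code of your own. Each camera call takes 0.05 s, during which the arm holds its last target. There are 200 camera calls.

## Working session

There is one attempt and no reset: what is moved stays moved. The work goes in short steps, each a Python script; the robot and the scene stay as the last script left them, time stands still between calls to the robot, and variables do not carry over. Pictures are saved under pics/ and viewed, at most 10 in all, crops included, and the job is handed in when it is done.

```bash
mkdir -p pics; python3 - <<'E'
from rig import *
import cv2,numpy as np
for n in("scene","top","wrist"):
    p=camera_params(n);im=grab_frame(n);cv2.imwrite(f"pics/{n}0.png",im[:,:,::-1]);
    print(n,{k:np.round(v,4).tolist() for k,v in p.items()})
print(read_clock(),read_tool_rot(),read_ft_force())
E
```

```text
scene {'fx': 595.4188, 'fy': 595.4188, 'cx': 323.2275, 'cy': 240.57, 'distortion': [-0.0892, 0.0, 0.0, 0.0, 0.0], 'pose': [[-0.1464, 0.7632, -0.6293, 1.2885], [0.9892, 0.1108, -0.0959, 0.1577], [-0.0035, -0.6366, -0.7712, 0.9383], [0.0, 0.0, 0.0, 1.0]]}
top {'fx': 457.8666, 'fy': 457.8666, 'cx': 313.2249, 'cy': 227.4794, 'distortion': [0.0123, 0.0, 0.0, 0.0, 0.0], 'pose': [[0.0264, -0.9886, 0.1482, 0.456], [-0.9996, -0.0276, -0.0061, 0.0447], [0.0101, -0.148, -0.9889, 0.9162], [0.0, 0.0, 0.0, 1.0]]}
wrist {'fx': 391.018, 'fy': 391.018, 'cx': 316.9043, 'cy': 243.2243, 'distortion': [-0.0733, 0.0, 0.0, 0.0, 0.0], 'pose': [[0.4493, -0.8626, -0.2325, 0.3144], [-0.8934, -0.4342, -0.1153, -0.4558], [-0.0015, 0.2595, -0.9658, 0.3842], [0.0, 0.0, 0.0, 1.0]]}
0.15 [-3.05483750e+00 -7.26160817e-01  3.38329974e-04] [-0.37197754  0.13454584 -0.01187714]
```

View pics/top0.png

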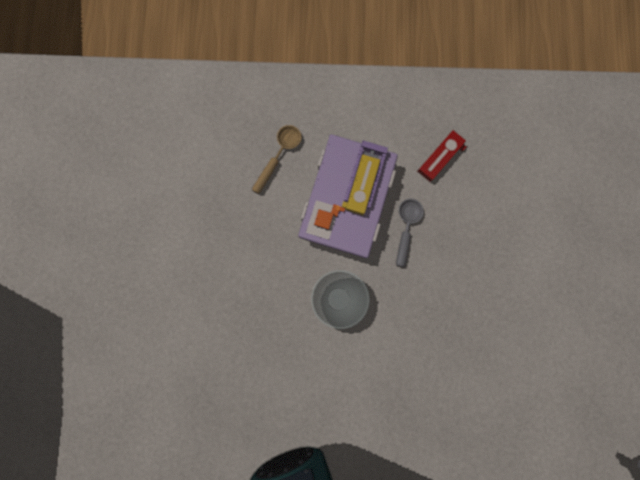

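View pics/scene0.png

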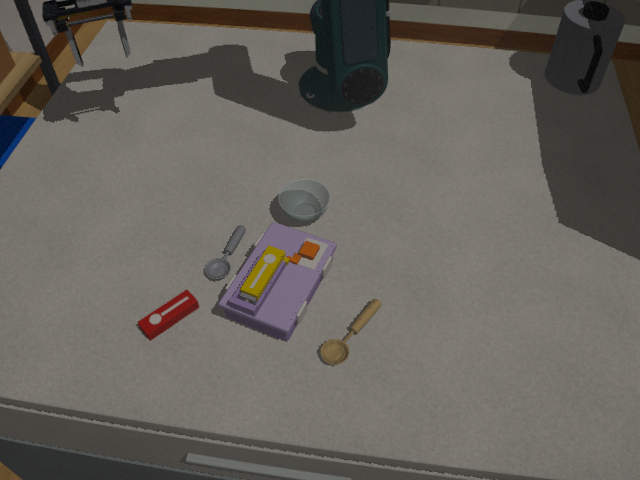

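The top view shows the box at about (350,195), with its nose end and key (324,216) facing the robot. The yellow nose is near (355,212), the bowl is at (342,300), and the red look-alike at (441,157) is off to the side. I'll get a coarse box pose from the lilac mask, then move the wrist camera over it for an accurate one.

```bash
cat > h.py <<'E'
from rig import *
import cv2,numpy as np
from scipy.spatial.transform import Rotation as R
def ray(p,uv,z):
    K=np.array([[p["fx"],0,p["cx"]],[0,p["fy"],p["cy"]],[0,0,1]])
    n=cv2.undistortPoints(np.float64(uv).reshape(-1,1,2),K,np.array(p["distortion"]))[:,0]
    T=np.array(p["pose"]);d=np.c_[n,np.ones(len(n))]@T[:3,:3].T
    return T[:3,3]+d*((z-T[2,3])/d[:,2])[:,None]
def mask(im,name):
    h,s,v=cv2.split(cv2.cvtColor(im,cv2.COLOR_RGB2HSV))
    r={"lilac":(120,150,45),"yellow":(22,34,150),"orange":(6,17,170)}[name]
    m=((h>=r[0])&(h<=r[1])&(s>=r[2])&(v>60)).astype(np.uint8)
    return m
def big(m):
    c,_=cv2.findContours(m,cv2.RETR_EXTERNAL,cv2.CHAIN_APPROX_NONE);return max(c,key=cv2.contourArea)
def rect(p,c,z):
    """min-area rectangle of a contour cast on plane z: centre, (long,short), yaw of the long side"""
    w=ray(p,c[:,0],z)[:,:2]
    (cx,cy),(a,b),t=cv2.minAreaRect(np.float32(w*1000))
    if a<b:a,b,t=b,a,t+90
    t=(np.deg2rad(t)+np.pi/2)%np.pi-np.pi/2
    return np.array([cx,cy])/1000,(a,b),t
def toolrot(yaw,s):  # tool z down, tool y = s*box y
    y=s*np.array([-np.sin(yaw),np.cos(yaw),0]);z=np.array([0,0,-1.]);return R.from_matrix(np.c_[np.cross(y,z),y,z]).as_rotvec()
E
python3 - <<'E'
from h import *
for n in("top","scene"):
    im=cv2.imread(f"pics/{n}0.png")[:,:,::-1].copy();p=camera_params(n)
    for k,z in(("lilac",.055),("yellow",.079),("orange",.069)):
        c=big(mask(im,k));print(n,k,cv2.contourArea(c),rect(p,c,z))
c0,_,yaw=rect(camera_params("top"),big(mask(cv2.imread("pics/top0.png")[:,:,::-1].copy(),"lilac")),.055)
T=np.array(camera_params("wrist")["pose"]);Rt=R.from_rotvec(read_tool_rot()).as_matrix()
print("cam in tool",Rt.T@(T[:3,3]-read_tcp_pos()),Rt.T@T[:3,2])
for s in(1,-1):
    print(s,solve_ik([*c0,.4],toolrot(yaw,s)))
E
```

```text
top lilac 3946.5 (array([ 0.65401868, -0.02766092]), (218.72262573242188, 135.1085968017578), np.float64(-0.2725387180529486))
top yellow 981.5 (array([ 0.66726886, -0.04892799]), (109.96880340576172, 41.14448165893555), np.float64(-0.30521277515102163))
top orange 227.0 (array([0.60966315, 0.01309467]), (58.07373046875, 31.470991134643555), np.float64(-0.6967207580522077))
scene lilac 3967.0 (array([ 0.66448608, -0.01980968]), (230.05642700195312, 145.48228454589844), np.float64(-0.27289225268765627))
scene yellow 1035.0 (array([ 0.67492163, -0.0402513 ]), (114.95654296875, 51.36460494995117), np.float64(-0.2846334641435426))
scene orange 265.0 (array([0.61393805, 0.01987688]), (61.75469970703125, 36.42411422729492), np.float64(-0.591523631307151))
cam in tool [ 0.07570175 -0.00138428  0.01942482] [-2.59648447e-01  1.84250303e-04  9.65703189e-01]
1 [-0.12884126  0.32415963  1.10036899  0.          1.71706404 -1.42709887]
-1 [-0.12884126  0.32415963  1.10036899  0.          1.71706404  1.71449379]
```

```bash
python3 - <<'E'
from h import *
c0=np.array([.655,-.027]);yaw=-.28;bx=np.array([np.cos(yaw),np.sin(yaw)])
movep([*(c0-.045*bx),.38],toolrot(yaw,1)); hold(.3)
p=camera_params("wrist");im=grab_frame("wrist");cv2.imwrite("pics/w1.png",im[:,:,::-1])
np.save("p1.npy",p,allow_pickle=True)
for k,z in(("lilac",.055),("yellow",.079),("orange",.069)):
    c=big(mask(im,k));print(k,cv2.contourArea(c),rect(p,c,z),cv2.boundingRect(c))
print(read_clock(),read_tcp_pos())
E
```

```text
lilac 708.5 (array([ 0.69059192, -0.03236063]), (104.79804229736328, 6.649971008300781), np.float64(-0.26477014399513266)) (318, 269, 9, 111)
yellow 5796.5 (array([ 0.66528656, -0.04634615]), (112.72769927978516, 43.187713623046875), np.float64(-0.31462225591448956)) (269, 249, 58, 131)
orange 1860.0 (array([0.60562732, 0.01242723]), (47.531009674072266, 45.79060363769531), np.float64(-0.2810407266749717)) (318, 192, 61, 62)
2.65 [ 0.6117207  -0.01497399  0.38003851]
```

View pics/w1.png

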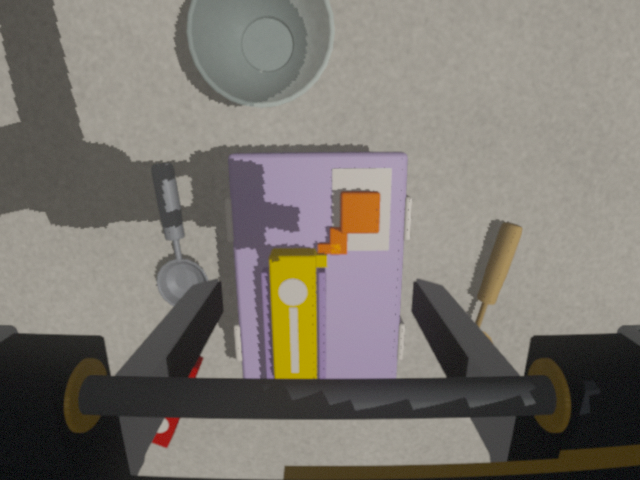

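The wrist view shows the lid's front edge at v≈153 (u 230–407), the key pad at about (360,212), and the top edge of the case nose at v≈252 (u 271–316). Next I'll measure these features by ray casting and check them against the given sizes.

```bash
python3 - <<'E'
from h import *
p=np.load("p1.npy",allow_pickle=True).item();im=cv2.imread("pics/w1.png")[:,:,::-1].copy()
hsv=cv2.cvtColor(im,cv2.COLOR_RGB2HSV)
for u,v in((300,180),(250,200),(380,300),(360,156),(245,170),(360,210),(360,193),(293,252),(293,258),(293,270),(100,100)):print((u,v),hsv[v,u],end=" ")
m=mask(im,"orange");m[:,:342]=0  # pad without arm
pad=m.copy(); ys,xs=np.nonzero(m);print("\npad",xs.min(),xs.max(),ys.min(),ys.max())
m=cv2.morphologyEx(mask(im,"orange"),cv2.MORPH_OPEN,np.ones((31,31),np.uint8));c=big(m)
print("pad rect",rect(p,c,.069),cv2.boundingRect(c))
h,s,v=cv2.split(hsv);L=((h>115)&(h<160)&(s>35)).astype(np.uint8)
# lid side edges by row and front edge by column
Lc=big(cv2.morphologyEx(L,cv2.MORPH_CLOSE,np.ones((5,5),np.uint8)))
F=np.zeros_like(L);cv2.drawContours(F,[Lc],-1,1,-1)
rows=range(165,195);l=np.array([[np.nonzero(F[r])[0].min(),r] for r in rows]);rr=np.array([[np.nonzero(F[r])[0].max()+1,r] for r in rows])
f=np.array([[u,np.nonzero(F[:,u])[0].min()] for u in range(250,395)])
def line(uv,z):
    w=ray(p,uv,z)[:,:2];vx,vy,x,y=cv2.fitLine(np.float32(w),cv2.DIST_HUBER,0,.001,.001).ravel();return np.array([x,y],float),np.array([vx,vy],float)
for n,q in(("l",l),("r",rr),("f",f)):
    x,d=line(q,.055);print(n,x,np.rad2deg(np.arctan2(d[1],d[0])),q[[0,-1]].tolist())
print(F[:,300].nonzero()[0][:3])
Y=mask(im,"yellow");yt=np.array([[u,np.nonzero(Y[:,u])[0].min()] for u in range(275,312)]);print("nose rows",yt[:,1])
print("v profile",im[244:262,293].tolist(), im[148:162,300].tolist())
E
```

```text
(300, 180) [138  38 174] (250, 200) [137  42  98] (380, 300) [138  38 175] (360, 156) [138  38 168] (245, 170) [136  39  98] (360, 210) [ 15 215 190] (360, 193) [ 13 198 157] (293, 252) [ 23 170  99] (293, 258) [ 26 255 179] (293, 270) [ 26 255 183] (100, 100) [ 17  22 159] 
pad 342 378 192 252
pad rect (array([0.6000528 , 0.02338462]), (29.224945068359375, 27.803665161132812), np.float64(-0.2795910349355868)) (342, 193, 37, 39)
l [ 0.55051005 -0.06691772] -14.911456125708966 [[229, 165], [231, 194]]
r [0.5902037  0.06415182] -16.146196619002176 [[405, 165], [405, 194]]
f [0.5490194  0.00331039] 73.90825504229858 [[250, 154], [394, 153]]
[153 154 155]
nose rows [249 250 249 249 249 249 249 249 250 249 250 250 249 249 249 249 249 250
 250 249 249 249 249 249 249 249 249 249 249 249 249 250 249 249 249 250
 250]
v profile [[143, 128, 151], [109, 96, 115], [94, 83, 97], [96, 83, 86], [96, 84, 61], [99, 86, 42], [102, 87, 37], [97, 83, 30], [99, 84, 33], [99, 84, 33], [104, 89, 33], [123, 106, 30], [152, 132, 9], [170, 148, 0], [179, 158, 0], [184, 161, 0], [184, 161, 0], [183, 162, 0]] [[95, 92, 89], [95, 91, 87], [95, 93, 89], [92, 88, 86], [96, 89, 98], [114, 102, 122], [131, 118, 140], [143, 129, 153], [150, 135, 160], [157, 144, 169], [163, 147, 173], [165, 150, 173], [162, 147, 172], [163, 149, 173]]
```

```bash
python3 - <<'E'
from h import *
p=np.load("p1.npy",allow_pickle=True).item()
yaw=-.2808;B=np.array([[np.cos(yaw),-np.sin(yaw)],[np.sin(yaw),np.cos(yaw)]])
g=lambda uv,z:ray(p,[uv],z)[0,:2]@B   # world xy in box axes
l=np.array([.55051,-.066918])@B;r=np.array([.590204,.064152])@B;f=np.array([.549019,.00331])@B
print("width",r[1]-l[1],"origin y",(l[1]+r[1])/2,"origin x",f[0]+.1075)
n=g((293.5,254.5),.079);print("origin by nose top",n[0]+.0325,n[1]+.020)
q0=g((340,233.5),.069);q1=g((380,193.5),.069);print("pad size",q0-q1,"origin",(q0+q1)/2-[-.0625,.032])
o=[f[0]+.1075,(l[1]+r[1])/2];print("world",B@o)
E
```

```text
width 0.13693669455384025 origin y 0.15673101043376947 origin x 0.634098865474819
origin by nose top 0.6329151419110013 0.1584302388318039
pad size [ 0.03081213 -0.0295632 ] origin [0.63372105 0.15654157]
world [ 0.65269777 -0.02513178]
```

```bash
python3 - <<'E'
import cv2
im=cv2.imread("pics/w1.png");cv2.imwrite("pics/c1.png",cv2.resize(im[140:290,220:420],None,fx=4,fy=4,interpolation=cv2.INTER_NEAREST))
E
```

```text
(no output)
```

View pics/c1.png

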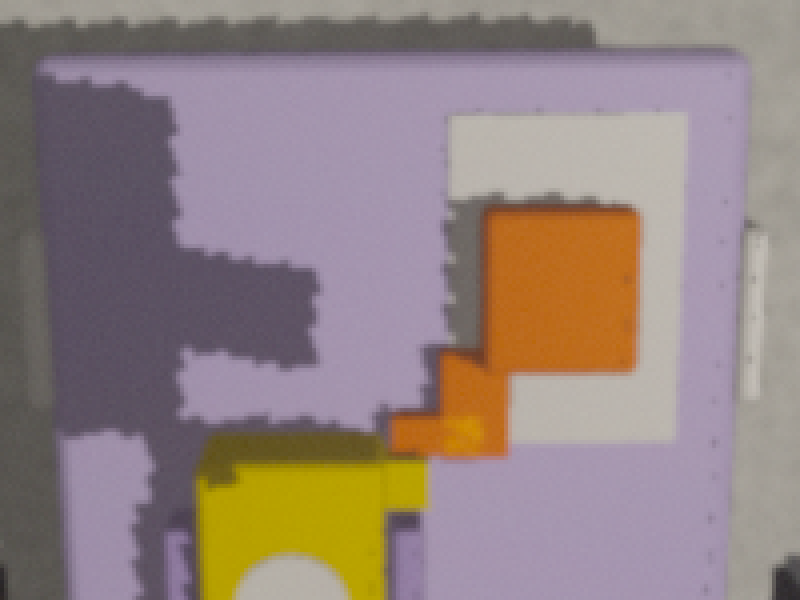

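All three estimates of the box origin agree to within about 1.5 mm, and the pad measures 31x30 mm against 32x30 given. Next I'll set the finger spacing to 52 mm, hover, and press with a force guard.

```bash
cat >> h.py <<'E'
yaw=-.2808;B=np.array([[np.cos(yaw),-np.sin(yaw)],[np.sin(yaw),np.cos(yaw)]]);O=B@[.6336,.157]
def pose(x,y,tip):return [*(O+B@[x,y]),tip+.199]
def rep(t):
    q=(np.array(read_tcp_pos())[:2]-O)@B
    f=read_ft_force();print(t,round(read_clock(),2),"box xy",q.round(4),"tip",round(read_tcp_pos()[2]-.199,4),"F box",(f[:2]@B).round(2),f[2].round(2),"M",np.round(read_wrist_torque(),2))
E
python3 - <<'E'
from h import *
set_gripper(39.5/94)
movep(pose(-.056,.006,.11),toolrot(yaw,1));hold(.2);rep("hover")
move_linear(pose(-.056,.006,.082),max_speed=.05);hold(.2);rep("above")
print(read_gripper_width())
cv2.imwrite("pics/w2.png",grab_frame("wrist")[:,:,::-1])
E
```

```text
hover 4.2 box xy [-0.055  0.006] tip 0.1131 F box [0.38 0.04] 0.09 M [ 0.09 -0.15  0.02]
above 5.11 box xy [-0.0559  0.006 ] tip 0.0825 F box [0.41 0.62] 0.05 M [ 0.04 -0.09 -0.02]
0.4247500302733381
```

View pics/w2.png

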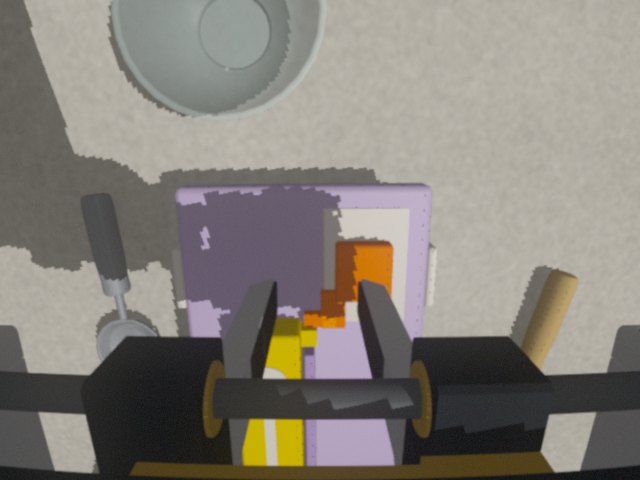

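The fingertips are at (262,283) and (373,283), with the left one ahead of the nose and the right one over the orange pad. I'll check those points by ray, then press.

```bash
python3 - <<'E'
from h import *
w=ray(camera_params("wrist"),[(262,283),(373,283)],.0825)[:,:2];print(((w-O)@B).round(4))
if np.all(np.abs(((w-O)@B)-[[-.064,-.020],[-.064,.032]])<.008):
    for tip in(.069,.064,.0595):
        s=move_linear(pose(-.056,.006,tip),max_speed=.02,force_limit=15);rep((tip,s))
    hold(.3);rep("held")
    cv2.imwrite("pics/w3.png",grab_frame("wrist")[:,:,::-1])
    im=grab_frame("scene");cv2.imwrite("pics/s3.png",cv2.resize(im[160:360,180:440],(780,600))[:,:,::-1])
E
```

```text
[[-0.0633 -0.0198]
 [-0.0633  0.0346]]
(0.069, False) 5.96 box xy [-0.0561  0.006 ] tip 0.069 F box [-0.6  -1.17] 1.76 M [0.09 0.01 0.02]
(0.064, False) 6.36 box xy [-0.056  0.006] tip 0.0641 F box [-2.22 -0.75] 2.89 M [0.14 0.14 0.05]
(0.0595, False) 6.73 box xy [-0.0561  0.006 ] tip 0.0613 F box [-4.62 -0.84] 10.89 M [ 0.33  0.84 -0.05]
held 7.03 box xy [-0.0562  0.006 ] tip 0.0613 F box [-5.58 -1.26] 10.0 M [ 0.27  0.84 -0.01]
```

```bash
ls pics
```

```text
c1.png
s3.png
scene0.png
top0.png
w1.png
w2.png
w3.png
wrist0.png
```

View pics/w3.png

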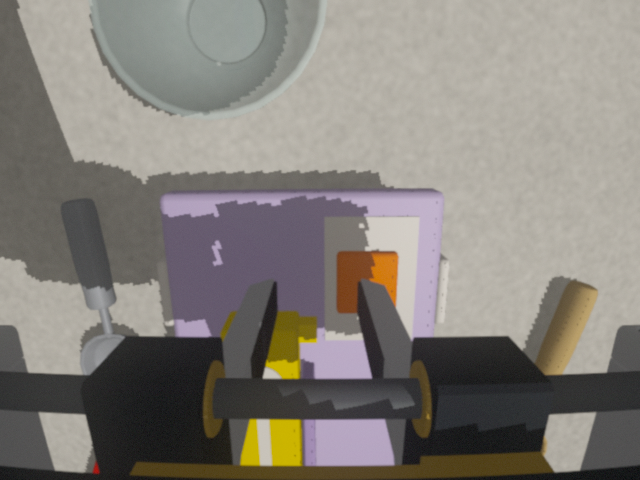

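View pics/s3.png

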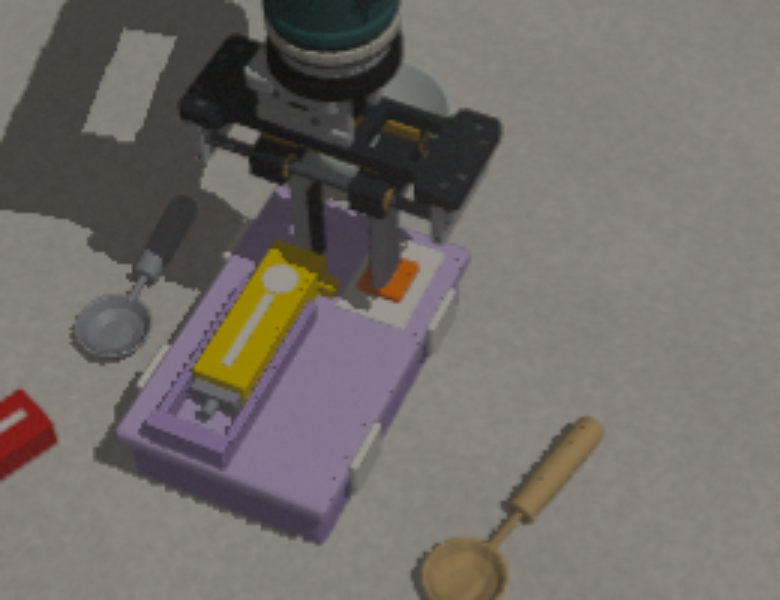

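The wrist view shows the key down, with the case nose slid forward behind the left finger and the ear at about (308,328), clear of the lug. The scene view shows an open gap behind the case and everything else in place. One last numeric check on steadiness and nose travel, then I'll hand in.

```bash
python3 - <<'E'
from h import *
p=camera_params("wrist");a=grab_frame("wrist");hold(.8);b=grab_frame("wrist");rep("still")
N=[]
for im in(a,b):
    h,s,v=cv2.split(cv2.cvtColor(im,cv2.COLOR_RGB2HSV));Y=(h>20)&(h<34)&(s>200)
    col=[np.nonzero(Y[290:,u]&(v[290:,u]>90))[0].min()+290 for u in range(284,298)];N.append(np.median(col))
print("nose rows",N,"box xy at top/bottom",[((ray(p,[(290,N[1])],z)[0,:2]-O)@B).round(4) for z in(.079,.067,.055)])
bowl_ok=[np.abs(a.astype(int)-b).mean()];print(bowl_ok)
x=((ray(p,[(290,N[1])],.079)[0,:2]-O)@B)[0]
if abs(N[0]-N[1])<=1 and -.062<x<-.040: print(close_job())
E
```

```text
still 8.03 box xy [-0.0562  0.006 ] tip 0.0613 F box [-5.   -1.91] 10.45 M [0.31 0.81 0.02]
nose rows [np.float64(312.0), np.float64(313.0)] box xy at top/bottom [array([-0.056, -0.005]), array([-0.0503, -0.0059]), array([-0.0447, -0.0068])]
[np.float64(1.3718467881944445)]
the job is handed in; nothing more can be done
None
```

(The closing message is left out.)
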